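# Unlock the cam and slide a clay lamp in between the scrubbing brushes

## Robot

A 6-joint arm with a two-finger parallel gripper is mounted at the origin on the work surface. World frame = base frame: x ahead of the robot, y to its left, z up, the work surface at z = 0. Lengths are in m, angles in degrees, forces in N, time in s.
With the tool pointing down it reaches from about 0.3 to 0.75 m from the base axis. Payload 8.5 kg.
Tool frame: the origin (TCP) lies on the mounting face of the last link; the fingertips stand tip_extent ahead of it and the grasp point (between the pads) lies 155 mm ahead of it (tip_extent is the distance from the TCP to the fingertips, in m); z points along the fingers, y is the line along which they close (so a half turn about z gives the same grasp; the last joint's range is limited). The gripper opens to 85 mm and grips with 20 to 120 N. Pads are 22 mm wide; open, the fingers measure 114 mm over their backs; the gripper's body (76 mm by 85 mm) begins 54 mm behind the grasp point. The pads swing forward as they close: fully open they stand 13 mm farther back than shut.
Start: joints at [62.263, 21.807, 74.336, -0, 83.858, -12.336], TCP at [0.146, 0.53, 0.405] pointing down, gripper open.
Joint ranges: [-178.18, 178.18], [-50.72, 133.34], [12.68, 142.11], [-81.47, 261.47], [9.98, 163.14], [-165.26, 165.26]. Speed limits (degrees/s): [136.94, 136.94, 180, 180, 180, 180].

## Interface

Orientations are given as a 3x3 rotation matrix whose columns are the frame's x, y, z axes.
In Python, from rig import observe, get_image, camera_params, close_job, tip_extent gives the robot as it stands.
- The arm moves only by the shell command python3 -m creep 'ROWS' [FORCE]. ROWS is JSON, a list of rows, each an object with "jaw": the gripper's target within -1 to 1 (shut at 1, half-way at 0, fully open at -1); "travel": the shift along the world's x, y, z in mm, a list of three; "roll": the turn about the world's z in rad. A call has 1 to 12 rows; each row is the pose to reach, as a shift and turn from the pose commanded when the call began; what a row does not reach only later rows make up. A row lasts 1/10 s, in which the tool goes at most 50 mm and 8.59 degrees, less where a joint would pass 70% of its speed; a pose out of reach is approached as far as the arm can. A call with a gripper value outside its range is refused whole. The fingers move at their own pace and stop on an object; FORCE is the grip in N (left out, the last holds). Time passes only in rows, so rows that repeat a pose let the fingers close. It gives the time, the measured TCP pose, the force, the opening and the grip force at its end, in the units of the state.
- observe(): the state, without advancing time (a new reading comes with each control period).
- get_image(name): name is "side" or "top"; returns (picture, depth): 480x640x3 uint8, red, green, blue; 480x640 float32, m along the optical axis (not along the pixel's ray), 0 where there is no reading.
- camera_params(name): a dict with "mtx" (3x3 intrinsics, pixels), "dist_coeffs" ([k1, k2, p1, p2, k3] as OpenCV has them; the pictures are not rectified), "extrinsics" (4x4, takes a point from camera to world coordinates). Camera axes: x right, y down, z forward; pixel columns grow to the right and rows downward; lengths in m; the calibration is good to about 2 mm. A picture is of the moment at which its call begins. camera_params takes no time and is no camera call.
- close_job(): hands the job in; it is judged then, once.
The state is a dict: "time_s": time; "q": joint angles; "qvel": joint speeds; "joint_efforts": joint torques, N m; "position": TCP position; "tool_rot": TCP orientation; "ft_force": force on the tool from outside, world axes, zero at the start; "wrist_torque": the same for the moment, N m; "grip_width": finger opening in m; "gripper_force": force on a finger pad.
Only numpy, scipy, OpenCV 4.12 (cv2) and the standard library are available. Lean on these libraries where they do the work, as an engineer would, in place of code of your own. Each camera call takes 0.05 s, during which the arm holds its last target. There are 200 camera calls.

## Task

A used clay lamp waits on the carriage of the scrubbing jig, held back by the eccentric cam. First push the cam's upright peg round, either way, until the cam's low point faces the carriage squarely; only then push the carriage by its upright end plate all the way forward to its stop, so that the lamp stands between the brushes. Nothing is to be picked up: do not touch the lamp, leave it standing in its seat, leave the spare lamps and the scraper where they are, and finish clear of everything.

Things in the scene. Friction and masses are not known exactly. Their poses are not given: they have to be found in the camera images.
- jig: Scrubbing jig, fixed on the stone ledge: dark wooden board 330 x 150 mm, 12 mm thick. Origin at ledge height (z = 0) on its middle line; +x = the way the carriage slides forward (roughly the robot's left), +z up. In order along x: end plate, lamp, follower bar with T head, cam. Two brush blocks (x -80 to -10, |y| 43 to 77, top 85 mm above the ledge) flank the track.
- carriage (a joint): Forward travel of the carriage along the jig's +x, m: 0 = back (start), 0.045 = fully forward at its stop. About 3 N of friction; stays where it is left. Aluminium deck 90 x 70 mm, upright end plate at its rear, in front a steel follower bar with a flat T head 64 mm wide, which runs into the cam's edge unless the cam's low point faces it.
- push_face (a point): Middle of the rear (outer) face of the carriage's upright aluminium end plate, the place to push: plate 70 mm wide, 8 mm thick, from 18 to 94 mm above the ledge; this point is 69 mm above the ledge. The face looks along the jig's -x. It moves with the carriage; free space behind it.
- cam (a joint): Cam angle about its upright pivot, rad, counter-clockwise positive from above. 0 = high lobe and peg point straight at the carriage (jig's -x), blocking it; +3.14 or -3.14 = lobe and peg point straight away from it (jig's +x): the low point faces the carriage squarely. Stops at +3.25 and -3.25; starts between -1.8 and 1.8. Needs about 0.28 Nm (5 N at the peg); stays where left.
- cam_pivot (a point): On the cam's pivot axis, top of its small dark boss, 50 mm above the ledge, 80 mm along the jig's +x from its origin. The cam is a steel disc, 90 mm diameter, 20 to 40 mm above the ledge, its centre 22 mm off the pivot: edge 67 mm from the pivot at the high lobe, 23 mm at the low point.
- peg_top (a point): Centre of the top of the cam's upright peg, a dark steel pin of 16 mm diameter standing on the high lobe, 55 mm from the pivot, from 40 to 87 mm above the ledge. It goes round with the cam.
- seat (a point): Centre of the floor of the round lamp seat on the carriage (aluminium ring, 60 mm outside diameter, 9 mm deep inside), 30 mm above the ledge, 50 mm ahead of the end plate's rear face.
- lamp_mid (a point): Middle (33 mm above its foot) of the used clay lamp standing in the seat: a stemmed terracotta dish 72 mm across and 67 mm high, about 0.15 kg. Its top is 97 mm above the ledge. Not to be touched.
- spare_a_mid (a point): Middle of the larger spare clay lamp, standing on the ledge on the far side of the jig: 79 mm across, 73 mm high. Leave alone.
- spare_b_mid (a point): Middle of the smaller spare clay lamp, standing on the ledge on the far side of the jig: 65 mm across, 60 mm high. Leave alone.
- scraper: Flat scraper with a wooden handle, 190 mm long, lying on the ledge to the robot's right of the jig. Leave alone.
Mind the look-alikes: they are no part of the job. Leave any turquoise look-alike of the part that bears lamp_mid alone.

How it is judged (in metres and radians):
On the way, in this order (a step that is already met when the one before it is completed fails the run):
1. the cam's low point faces the carriage (within 0.5 rad) while the carriage is still back (under 8 mm of travel) ((value of joint cam above 2.64 rad or value of joint cam below -2.64 rad) and value of joint carriage below 0.008 m), for 0.2 s.
2. the carriage is pushed fully forward (at least 42 of 45 mm) (value of joint carriage above 0.042 m), for 0.2 s.
At the end, for the whole second after the job is handed in: The carriage is fully forward (at least 42 of its 45 mm) and at rest, the cam's low point faces it within 0.5 rad, and the lamp stands upright in its seat (within 10 mm of its centre, tilt under 0.15 rad) (value of joint carriage above 0.042 m and (value of joint cam above 2.64 rad or value of joint cam below -2.64 rad) and horizontal distance between lamp_mid and seat below 0.01 m and z of lamp_mid in the frame of seat below 0.04 m and angle between lamp_mid's own z axis and vertical below 0.15 rad and velocity of joint carriage below 0.005 m/s); the robot touches nothing.
It fails at once if the carriage is pushed (more than 8 mm) before the cam's low point faces it (value of joint carriage above 0.008 m and value of joint cam between -2.64 and 2.64 rad).
It fails at once if the lamp on the carriage is touched by the robot (contact force between lamp and the fingers above 0.5 N or contact force between lamp and the arm above 0.5 N).
It fails at once if the lamp is lifted out of its seat or tipped (z of lamp_mid in the frame of seat above 0.045 m or angle between lamp_mid's own z axis and vertical above 0.4 rad or horizontal distance between lamp_mid and seat above 0.02 m).
It fails at once if a spare lamp or the scraper is disturbed (moved more than 20 mm) (distance of any of spare_a_mid, spare_b_mid, scraper from where it was at the start of the episode above 0.02 m).
It also fails if it takes over 64 s, if anything falls off the work surface, if the arm or the gripper's body presses on something with over 40 N, if the wrist force passes 120 N, or if a joint passes its speed limit or range.

## Working session

There is one attempt and no reset: what is moved stays moved. The work goes in short steps, Python scripts to look and compute and a shell command to move; the robot and the scene stay as the last step left them, time stands still between calls to the robot, and variables do not carry over. Pictures are saved under pics/ and viewed, at most 10 in all, crops included, and the job is handed in when it is done.

```bash
ls; mkdir -p pics
cat > h.py <<'E'
import numpy as np,cv2
from rig import *
def ray(name,u,v):
    p=camera_params(name);K=np.array(p["mtx"],float);d=np.array(p["dist_coeffs"],float);E=np.array(p["extrinsics"],float)
    n=cv2.undistortPoints(np.array([[[u,v]]],float),K,d)[0,0]
    return E[:3,3],E[:3,:3]@np.array([n[0],n[1],1])
def onz(name,u,v,z):
    o,r=ray(name,u,v);return o+r*(z-o[2])/r[2]
def dep(name,D,u,v):
    o,r=ray(name,u,v);return o+r*D[v,u]
E
python3 - <<'E'
from h import *
for n in("side","top"):
    im,D=get_image(n);cv2.imwrite(f"pics/{n}0.png",im[:,:,::-1]);np.save(f"{n}0.npy",D)
    E=np.array(camera_params(n)["extrinsics"]);print(n,E.round(2).tolist())
s=observe();print(s["time_s"],s["position"],np.round(s["tool_rot"],3).tolist(),s["grip_width"],tip_extent if not callable(tip_extent) else tip_extent())
E
```

```text
pics
side [[-0.96, -0.14, 0.23, 0.39], [-0.27, 0.48, -0.83, 0.58], [0.01, -0.86, -0.5, 0.47], [0.0, 0.0, 0.0, 1.0]]
top [[-0.01, -1.0, 0.04, 0.51], [-1.0, 0.0, -0.02, -0.06], [0.02, -0.04, -1.0, 1.07], [0.0, 0.0, 0.0, 1.0]]
0.1 [0.14602483 0.53021059 0.40419553] [[-0.964, 0.266, -0.001], [0.266, 0.964, -0.001], [0.0, -0.001, -1.0]] 0.08566840111380572 0.1734
```

View pics/top0.png

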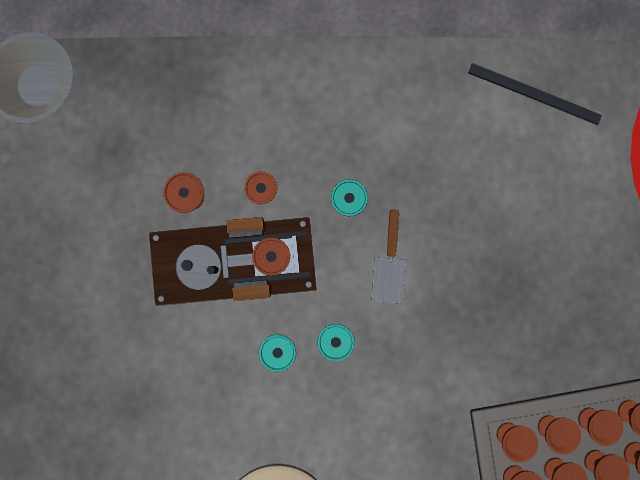

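View pics/side0.png

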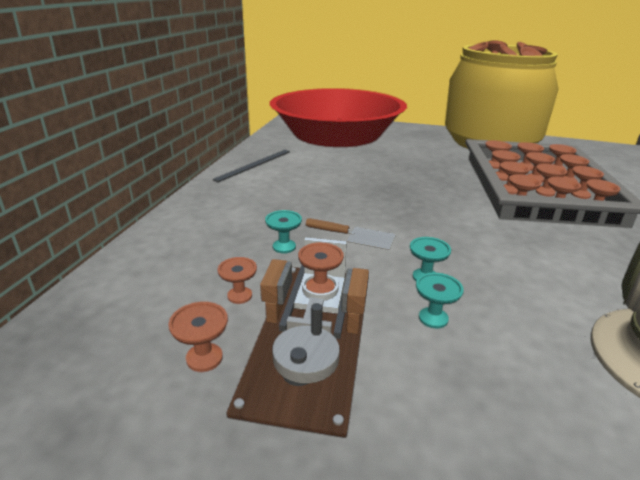

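The top view shows the jig at (232,261), with the boss at about (187,265), the peg at about (212,270), the used lamp at (271,257), the end plate at about x=297 and the board screws at (156,238), (303,224), (308,285) and (161,299).
- **Lamp candidates:** the terracotta ones are (271,257), (184,192) and (261,187). The turquoise look-alikes are (349,197), (278,352) and (336,342). The one meant is (271,257), because it stands in the seat on the carriage.

Next I'll measure and confirm in one crop.

Run:
```python
from h import *
im=cv2.imread("pics/top0.png")
c=im[205:315,140:330];cv2.imwrite("pics/crop0.png",cv2.resize(c,None,fx=4,fy=4,interpolation=cv2.INTER_CUBIC))
# screws: bright spots near guesses
g=cv2.cvtColor(im,cv2.COLOR_BGR2GRAY).astype(float)
P=[]
for u,v in[(156,238),(303,224),(308,285),(161,299)]:
    w=g[v-6:v+7,u-6:u+7];m=np.clip(w-110,0,None);yy,xx=np.mgrid[v-6:v+7,u-6:u+7]
    a,b=(xx*m).sum()/m.sum(),(yy*m).sum()/m.sum();P.append(onz("top",a,b,.013));print(a,b,P[-1].round(4))
P=np.array(P);d=(P[0]+P[3]-P[1]-P[2])[:2];print("dir",d/np.linalg.norm(d),"centre",P.mean(0),np.linalg.norm(P[0]-P[1]),np.linalg.norm(P[0]-P[3]))
# dark blobs on the disc
roi=(g[235:300,165:225]<75).astype(np.uint8)
disc=np.zeros_like(roi);cv2.circle(disc,(198-165,267-235),20,1,-1)
n,l,s,ct=cv2.connectedComponentsWithStats(roi*disc)
for i in range(1,n):
    if s[i,4]>10:
        u,v=ct[i]+[165,235];print(u,v,s[i,4],onz("top",u,v,.05).round(4),onz("top",u,v,.087).round(4))
```

```text
155.21587301587303 237.66666666666666 [0.5752 0.2458 0.013 ]
302.15987460815046 223.52351097178683 [ 0.6026 -0.0538  0.013 ]
308.57380952380953 285.247619047619 [ 0.477  -0.0662  0.013 ]
160.79497907949792 298.72384937238496 [0.4511 0.2338 0.013 ]
dir [-0.08862323  0.99606522] centre [0.52647585 0.08991281 0.013     ] 0.3008229327280344 0.12469740691240062
186.63366336633663 264.9207920792079 101 [0.5192 0.1729 0.05  ] [0.5191 0.1646 0.087 ]
212.1772151898734 269.54430379746833 79 [0.51   0.1227 0.05  ] [0.5101 0.1162 0.087 ]
```

View pics/crop0.png

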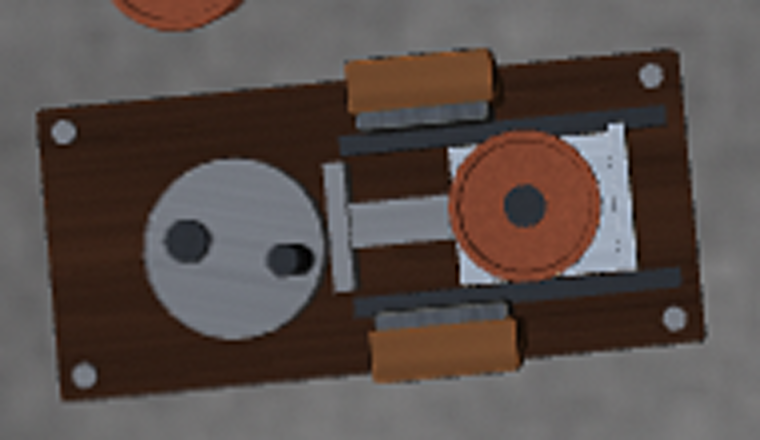

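The crop confirms it: the used lamp is at crop (525,205), in the seat ahead of the white end plate. The boss is at crop (188,241) and the peg at (290,260), standing on the near side of the lobe, so the cam is at about -0.25 rad. I'll straddle the peg with the jaws half open and carry it clockwise, passing on the robot's side.

```bash
python3 -m creep '[{"jaw":0.25,"travel":[364,-414,0],"roll":1.49},{"jaw":0.25,"travel":[364,-414,0],"roll":1.49},{"jaw":0.25,"travel":[364,-414,0],"roll":1.49},{"jaw":0.25,"travel":[364,-414,0],"roll":1.49},{"jaw":0.25,"travel":[364,-414,0],"roll":1.49},{"jaw":0.25,"travel":[364,-414,0],"roll":1.49},{"jaw":0.25,"travel":[364,-414,0],"roll":1.49},{"jaw":0.25,"travel":[364,-414,0],"roll":1.49},{"jaw":0.25,"travel":[364,-414,0],"roll":1.49},{"jaw":0.25,"travel":[364,-414,0],"roll":1.49},{"jaw":0.25,"travel":[364,-414,0],"roll":1.49},{"jaw":0.25,"travel":[364,-414,0],"roll":1.49}]' 20
python3 - <<'E'
from h import *
s=observe();print(s["time_s"],s["position"],np.round(s["tool_rot"],3).tolist(),s["q"],s["grip_width"],tip_extent)
E
```

```text
time_s: 1.3
position: [0.4978, 0.13, 0.4046]
tool_rot: [[-0.338, -0.941, -0.0], [-0.941, 0.338, 0.0], [-0.0, 0.0, -1.0]]
ft_force: [0.9, 0.7, -0.5]
grip_width: 0.0322
gripper_force: 0.0
1.3 [0.4978114  0.12998211 0.40461249] [[-0.338, -0.941, -0.0], [-0.941, 0.338, 0.0], [-0.0, 0.0, -1.0]] [ 1.43048512e+00  1.82481604e+01  7.98648788e+01  9.77194940e-03
  8.19113286e+01 -1.58813609e+02] 0.03224979196074415 0.1734
```

```bash
python3 -m creep '[{"jaw":0.25,"travel":[0,0,0],"roll":0},{"jaw":0.25,"travel":[0,0,0],"roll":0}]'
python3 - <<'E'
from h import *
im,D=get_image("side");cv2.imwrite("pics/side1.png",im[150:450,150:500,::-1].repeat(2,0).repeat(2,1));print(observe()["position"])
E
```

```text
time_s: 1.5
position: [0.4974, 0.1307, 0.4041]
tool_rot: [[-0.345, -0.939, -0.001], [-0.939, 0.345, 0.0], [0.0, 0.001, -1.0]]
ft_force: [-1.1, -0.1, -0.6]
grip_width: 0.0318
gripper_force: 0.0
[0.49686018 0.13156056 0.40435302]
```

View pics/side1.png

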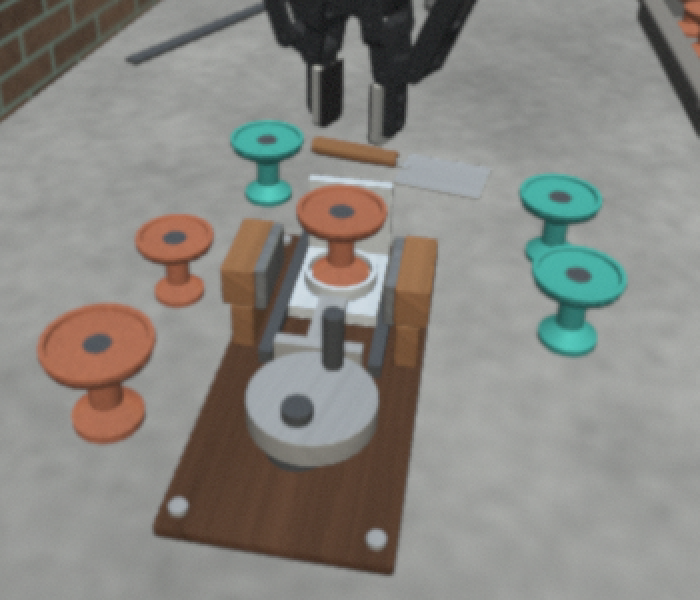

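The picture shows the open fingers above the jig (tips at full-frame (311,211) and (341,219)), the peg top at about (316,307) and the boss at (298,355). I'll check the tip height and the peg position by triangulation.

Run:
```python
from h import *
def tri(a,b):
    (o1,r1),(o2,r2)=a,b;A=np.c_[r1,-r2];t=np.linalg.lstsq(A,o2-o1,rcond=None)[0];p,q=o1+r1*t[0],o2+r2*t[1];return ((p+q)/2).round(4),np.linalg.norm(p-q).round(4)
print("tip",tri(ray("side",326,214),(np.array([.497,.1315,0]),np.array([0,0,1.]))))
print("peg",tri(ray("side",316.5,307.5),ray("top",212.2,269.7)))
print("boss",tri(ray("side",298.5,353.5),ray("top",186.6,264.9)))
```

```text
tip (array([0.4973, 0.1316, 0.2317]), np.float64(0.0007))
peg (array([0.5103, 0.1175, 0.0799]), np.float64(0.001))
boss (array([0.5193, 0.174 , 0.0455]), np.float64(0.0))
```

```bash
python3 -m creep '[{"jaw":0.25,"travel":[13,-14,-20],"roll":0},{"jaw":0.25,"travel":[13,-14,-50],"roll":0},{"jaw":0.25,"travel":[13,-14,-85],"roll":0},{"jaw":0.25,"travel":[13,-14,-110],"roll":0},{"jaw":0.25,"travel":[13,-14,-110],"roll":0},{"jaw":0.25,"travel":[13,-14,-130],"roll":0},{"jaw":0.25,"travel":[13,-14,-145],"roll":0},{"jaw":0.25,"travel":[13,-14,-160],"roll":0},{"jaw":0.25,"travel":[13,-14,-175],"roll":0},{"jaw":0.25,"travel":[13,-14,-175],"roll":0}]'
python3 - <<'E'
from h import *
im,D=get_image("side");cv2.imwrite("pics/side2.png",im[150:450,150:500,::-1].repeat(2,0).repeat(2,1));print(observe()["position"],observe()["ft_force"])
p=np.array([.5193,.1725]);c=np.array([.5102,.1168]);r0=c-p;a0=np.arctan2(r0[1],r0[0])
# arc of tool centre, absolute shift from peg start
for k in range(1,31):
    a=a0-k*.1;q=p+.0555*np.array([np.cos(a),np.sin(a)])-c;print(k,(q*1000).round().astype(int),end="; ")
E
```

```text
time_s: 2.55
position: [0.5097, 0.1183, 0.2298]
tool_rot: [[-0.341, -0.94, -0.001], [-0.94, 0.341, 0.0], [0.0, 0.001, -1.0]]
ft_force: [1.0, 0.2, -0.9]
grip_width: 0.0321
gripper_force: 0.0
[0.5100091  0.11815272 0.23066439] [-0.59262613 -0.4792062   0.31710671]
1 [-5  2]; 2 [-11   4]; 3 [-16   6]; 4 [-20   9]; 5 [-25  12]; 6 [-29  16]; 7 [-33  20]; 8 [-36  24]; 9 [-39  29]; 10 [-42  34]; 11 [-44  39]; 12 [-45  44]; 13 [-46  50]; 14 [-46  55]; 15 [-46  61]; 16 [-45  66]; 17 [-44  72]; 18 [-42  77]; 19 [-40  82]; 20 [-37  87]; 21 [-34  91]; 22 [-30  95]; 23 [-26  99]; 24 [-21 102]; 25 [-17 105]; 26 [-11 107]; 27 [ -6 109]; 28 [ -1 110]; 29 [  5 111]; 30 [ 10 111];
```

View pics/side2.png

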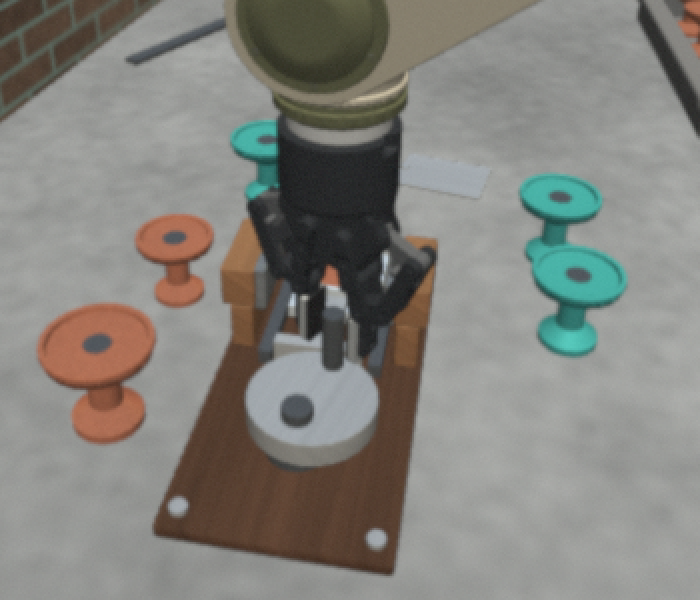

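The peg (crop (333,320)) stands between the two fingertips at (315,335) and (368,345), and there is no contact force. Now the arc.

```bash
python3 -m creep '[{"jaw":0.25,"travel":[-5,2,0],"roll":0},{"jaw":0.25,"travel":[-11,4,0],"roll":0},{"jaw":0.25,"travel":[-16,6,0],"roll":-0.1},{"jaw":0.25,"travel":[-20,9,0],"roll":-0.2},{"jaw":0.25,"travel":[-25,12,0],"roll":-0.3},{"jaw":0.25,"travel":[-29,16,0],"roll":-0.4},{"jaw":0.25,"travel":[-33,20,0],"roll":-0.5},{"jaw":0.25,"travel":[-36,24,0],"roll":-0.6},{"jaw":0.25,"travel":[-39,29,0],"roll":-0.7},{"jaw":0.25,"travel":[-42,34,0],"roll":-0.8},{"jaw":0.25,"travel":[-44,39,0],"roll":-0.9},{"jaw":0.25,"travel":[-45,44,0],"roll":-1.0}]'
python3 - <<'E'
from h import *
im,D=get_image("side");cv2.imwrite("pics/side3.png",im[150:450,150:500,::-1].repeat(2,0).repeat(2,1));print(observe()["position"],observe()["ft_force"])
E
```

```text
time_s: 3.8
position: [0.465, 0.1613, 0.231]
tool_rot: [[-0.976, -0.216, 0.003], [-0.216, 0.976, -0.001], [-0.002, -0.002, -1.0]]
ft_force: [1.0, -8.0, 3.9]
grip_width: 0.0324
gripper_force: 3.3
[0.46475275 0.16189315 0.23100602] [ 0.03718334 -4.78496234  3.33891513]
```

View pics/side3.png

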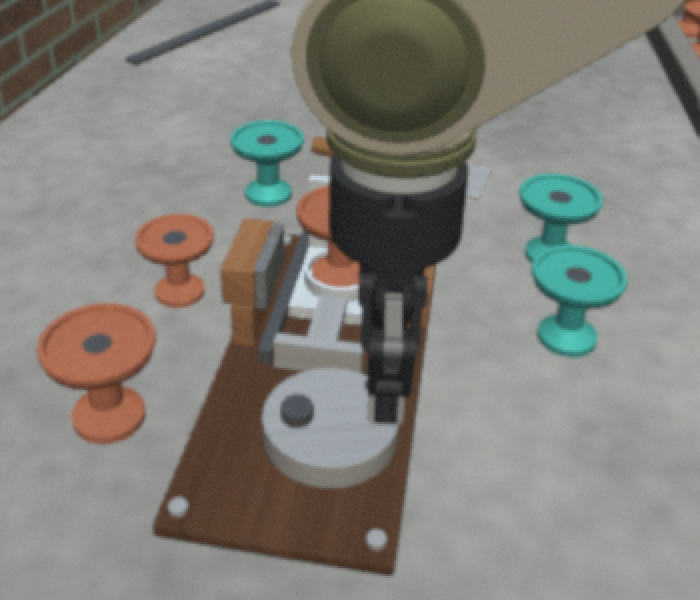

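The cam has turned: the disc has swung to the near side and the fingers still hold the peg at crop (385,400). The wrist force is only about 5 N. I'll go on with the arc.

```bash
python3 -m creep '[{"jaw":0.25,"travel":[-1,6,0],"roll":-0.1},{"jaw":0.25,"travel":[-1,11,0],"roll":-0.2},{"jaw":0.25,"travel":[-1,17,0],"roll":-0.3},{"jaw":0.25,"travel":[0,22,0],"roll":-0.4},{"jaw":0.25,"travel":[1,28,0],"roll":-0.5},{"jaw":0.25,"travel":[3,33,0],"roll":-0.6},{"jaw":0.25,"travel":[5,38,0],"roll":-0.7},{"jaw":0.25,"travel":[8,43,0],"roll":-0.8},{"jaw":0.25,"travel":[11,47,0],"roll":-0.9},{"jaw":0.25,"travel":[15,51,0],"roll":-1.0},{"jaw":0.25,"travel":[19,55,0],"roll":-1.1},{"jaw":0.25,"travel":[24,58,0],"roll":-1.2}]'
```

```text
time_s: 5.05
position: [0.4878, 0.2196, 0.2304]
tool_rot: [[-0.556, 0.831, -0.003], [0.831, 0.556, -0.001], [0.001, -0.003, -1.0]]
ft_force: [-7.7, -3.3, 5.7]
grip_width: 0.0319
gripper_force: 3.7
```

```bash
python3 -m creep '[{"jaw":0.25,"travel":[4,3,0],"roll":-0.1},{"jaw":0.25,"travel":[10,5,0],"roll":-0.2},{"jaw":0.25,"travel":[15,7,0],"roll":-0.3},{"jaw":0.25,"travel":[20,8,0],"roll":-0.4},{"jaw":0.25,"travel":[26,9,0],"roll":-0.5},{"jaw":0.25,"travel":[31,9,0],"roll":-0.6},{"jaw":0.25,"travel":[31,9,0],"roll":-0.6},{"jaw":0.25,"travel":[27,9,0],"roll":-0.6},{"jaw":0.25,"travel":[25,9,0],"roll":-0.6}]' && python3 -m creep '[{"jaw":0.25,"travel":[0,0,20],"roll":0},{"jaw":0.25,"travel":[0,0,50],"roll":0},{"jaw":0.25,"travel":[0,0,90],"roll":0},{"jaw":1,"travel":[-40,40,130],"roll":0},{"jaw":1,"travel":[-90,50,130],"roll":0},{"jaw":1,"travel":[-140,60,130],"roll":0},{"jaw":1,"travel":[-180,60,130],"roll":0},{"jaw":1,"travel":[-180,60,130],"roll":0}]'
python3 - <<'E'
from h import *
for n in("top","side"):
    im,D=get_image(n);cv2.imwrite(f"pics/{n}4.png",im[:,:,::-1])
im=cv2.imread("pics/top4.png");cv2.imwrite("pics/crop4.png",cv2.resize(im[205:315,140:330],None,fx=4,fy=4,interpolation=cv2.INTER_CUBIC))
s=observe();print(s["time_s"],s["position"],s["q"])
E
```

```text
time_s: 5.95
position: [0.5135, 0.2286, 0.2302]
tool_rot: [[0.007, 1.0, 0.0], [1.0, -0.007, 0.0], [0.0, 0.0, -1.0]]
ft_force: [-0.0, -0.9, -0.9]
grip_width: 0.0322
gripper_force: 0.0
time_s: 6.75
position: [0.3292, 0.2885, 0.3602]
tool_rot: [[0.004, 1.0, -0.001], [1.0, -0.004, -0.0], [-0.0, -0.001, -1.0]]
ft_force: [0.3, -0.1, -0.1]
grip_width: 0.0002
gripper_force: 0.0
6.85 [0.33288986 0.28855927 0.36043286] [ 2.54524109e+01  1.33386568e+01  9.50068445e+01 -7.70022233e-03
  7.15675209e+01  2.57955757e+01]
```

View pics/crop4.png

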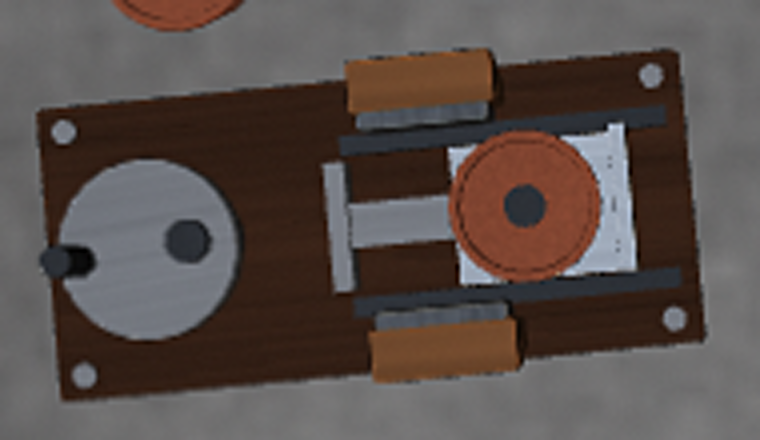

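The cam's lobe and peg now point away from the carriage: the peg is at crop (57,263), the disc centre at (149,249) and the boss at (188,241). The carriage and lamp haven't moved. Next I'll get the push-face position from the rear edge of the plate top, crop (626,122)-(636,270).

Run:
```python
from h import *
f=lambda x,y,z:onz("top",140+x/4-.4,205+y/4-.4,z)[:2]
d=np.array([-.0886,.9961]);n=np.array([-d[1],d[0]])
piv=np.array([.5193,.1725])
J=lambda p:(np.array([(p-piv)@d,(p-piv)@n])*1000).round(1)+[80,0]
print("peg",J(f(57,263,.087)))
for x,y in((626,122),(632,200),(636,270)):print("plate",J(f(x,y,.094)))
L=f(525,205,.097);print("lamp",J(L),L, "face",L-.05*d)
im=cv2.imread("pics/top4.png");D=get_image("top")[1]
m=(cv2.cvtColor(im,cv2.COLOR_BGR2GRAY)[:,:]>160).astype(np.uint8)
vs,us=np.nonzero(m[230:285,285:302]);P=[dep("top",D,u+285,v+230) for u,v in zip(us,vs)]
P=np.array([p for p in P if p[2]>.08]);Q=np.array([J(p[:2]) for p in P]);print(len(P),P[:,2].mean() if len(P) else 0,Q.min(0),Q.max(0))
face=L-.05*d
p0=observe()["position"];print("start",p0,"pre",((face-d*.06-p0[:2])*1000).round())
```

```text
peg [135.    5.4]
plate [-139.2  -35.5]
plate [-138.6    1.3]
plate [-137.4   34.1]
lamp [-88.6  -1. ] [0.53524703 0.0046524 ] face [ 0.53967703 -0.0451526 ]
143 0.10739385574174208 [-150.1  -34.7] [-130.2   32. ]
start [0.33418248 0.28850259 0.36028439] pre [ 211. -393.]
```

```bash
python3 -m creep '[{"jaw":1,"travel":[208,-373,0],"roll":0.087},{"jaw":1,"travel":[208,-373,0],"roll":0.087},{"jaw":1,"travel":[208,-373,0],"roll":0.087},{"jaw":1,"travel":[208,-373,0],"roll":0.087},{"jaw":1,"travel":[208,-373,0],"roll":0.087},{"jaw":1,"travel":[208,-373,0],"roll":0.087},{"jaw":1,"travel":[208,-373,0],"roll":0.087},{"jaw":1,"travel":[208,-373,0],"roll":0.087},{"jaw":1,"travel":[208,-373,0],"roll":0.087},{"jaw":1,"travel":[208,-373,0],"roll":0.087},{"jaw":1,"travel":[208,-373,0],"roll":0.087},{"jaw":1,"travel":[208,-373,0],"roll":0.087}]'
```

```text
time_s: 8.1
position: [0.542, -0.0842, 0.3596]
tool_rot: [[-0.079, 0.997, -0.0], [0.997, 0.079, 0.0], [0.0, -0.0, -1.0]]
ft_force: [-0.3, 1.3, 0.5]
grip_width: -0.0006
gripper_force: 0.0
```

```bash
python3 -m creep '[{"jaw":1,"travel":[0,0,-40],"roll":0},{"jaw":1,"travel":[0,0,-80],"roll":0},{"jaw":1,"travel":[0,0,-110],"roll":0},{"jaw":1,"travel":[0,0,-128],"roll":0},{"jaw":1,"travel":[0,0,-128],"roll":0},{"jaw":1,"travel":[-1,10,-128],"roll":0},{"jaw":1,"travel":[-2,18,-128],"roll":0},{"jaw":1,"travel":[-2,23,-128],"roll":0},{"jaw":1,"travel":[-2,23,-128],"roll":0}]'
python3 - <<'E'
from h import *
im,D=get_image("side");cv2.imwrite("pics/side5.png",im[150:450,150:500,::-1].repeat(2,0).repeat(2,1));print(observe()["position"],observe()["ft_force"])
E
```

```text
time_s: 9.0
position: [0.54, -0.0605, 0.2326]
tool_rot: [[-0.08, 0.997, 0.001], [0.997, 0.08, -0.0], [-0.001, 0.001, -1.0]]
ft_force: [0.1, -0.1, -0.8]
grip_width: -0.0001
gripper_force: 0.0
[ 0.54008177 -0.06096679  0.2323988 ] [ 0.41372653 -0.35121422 -0.33262402]
```

View pics/side5.png

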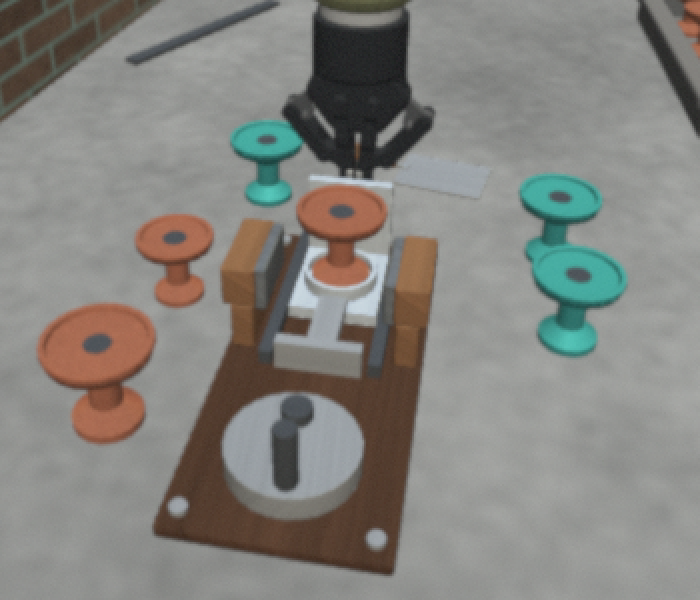

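The cam's low side faces the T head, and the closed fingers are behind the middle of the plate at crop (355,170). Now I'll push gently.

```bash
python3 -m creep '[{"jaw":1,"travel":[0,3,0],"roll":0},{"jaw":1,"travel":[0,5,0],"roll":0},{"jaw":1,"travel":[-1,8,0],"roll":0},{"jaw":1,"travel":[-1,12,0],"roll":0},{"jaw":1,"travel":[-1,16,0],"roll":0},{"jaw":1,"travel":[-2,20,0],"roll":0},{"jaw":1,"travel":[-2,24,0],"roll":0},{"jaw":1,"travel":[-2,28,0],"roll":0},{"jaw":1,"travel":[-3,32,0],"roll":0},{"jaw":1,"travel":[-3,36,0],"roll":0},{"jaw":1,"travel":[-4,40,0],"roll":0},{"jaw":1,"travel":[-4,43,0],"roll":0}]'; python3 -m creep '[{"jaw":1,"travel":[0,2,0],"roll":0},{"jaw":1,"travel":[0,3,0],"roll":0},{"jaw":1,"travel":[0,4,0],"roll":0},{"jaw":1,"travel":[0,4,0],"roll":0}]'
```

```text
time_s: 10.25
position: [0.536, -0.0181, 0.2318]
tool_rot: [[-0.079, 0.997, 0.0], [0.997, 0.079, 0.0], [-0.0, 0.0, -1.0]]
ft_force: [0.7, -2.5, 0.6]
grip_width: 0.0
gripper_force: 1.6
time_s: 10.65
position: [0.5359, -0.0144, 0.2317]
tool_rot: [[-0.079, 0.997, -0.001], [0.997, 0.079, 0.0], [0.0, -0.001, -1.0]]
ft_force: [-0.5, -1.4, 1.9]
grip_width: -0.0001
gripper_force: 0.8
```

Still sliding at about 3 N. I'll continue in 1–2 mm steps until the force rises at the stop.

```bash
python3 -m creep '[{"jaw":1,"travel":[0,1,0],"roll":0},{"jaw":1,"travel":[0,2,0],"roll":0},{"jaw":1,"travel":[0,3,0],"roll":0},{"jaw":1,"travel":[0,3,0],"roll":0}]';  python3 -m creep '[{"jaw":1,"travel":[0,1,0],"roll":0},{"jaw":1,"travel":[0,2,0],"roll":0},{"jaw":1,"travel":[0,2,0],"roll":0}]'
```

```text
time_s: 11.05
position: [0.5359, -0.0114, 0.2316]
tool_rot: [[-0.079, 0.997, -0.001], [0.997, 0.079, 0.0], [0.0, -0.001, -1.0]]
ft_force: [-2.0, -1.5, -0.1]
grip_width: -0.0001
gripper_force: 0.9
time_s: 11.35
position: [0.536, -0.0104, 0.2316]
tool_rot: [[-0.079, 0.997, -0.001], [0.997, 0.079, -0.002], [-0.002, -0.001, -1.0]]
ft_force: [-3.7, -11.4, 0.5]
grip_width: -0.0
gripper_force: 5.6
```

The force rose to 11 N, with the face within 1 mm of where the stop should be. I'll press 1 mm more, then back off and rise clear.

```bash
python3 -m creep '[{"jaw":1,"travel":[0,1,0],"roll":0},{"jaw":1,"travel":[0,1,0],"roll":0}]'; python3 -m creep '[{"jaw":1,"travel":[0,-5,0],"roll":0},{"jaw":1,"travel":[1,-20,0],"roll":0},{"jaw":1,"travel":[3,-45,0],"roll":0},{"jaw":1,"travel":[5,-60,20],"roll":0},{"jaw":1,"travel":[5,-60,60],"roll":0},{"jaw":1,"travel":[0,-100,110],"roll":0},{"jaw":1,"travel":[-20,-150,130],"roll":0},{"jaw":1,"travel":[-20,-200,130],"roll":0},{"jaw":1,"travel":[-20,-200,130],"roll":0},{"jaw":1,"travel":[-20,-200,130],"roll":0}]'
python3 - <<'E'
from h import *
im,D=get_image("top");a=cv2.resize(im[205:315,140:330,::-1],None,fx=2.6,fy=2.6,interpolation=cv2.INTER_CUBIC)
s,_=get_image("side");b=s[170:450,180:470,::-1];b=cv2.resize(b,(296,286));cv2.imwrite("pics/end.png",np.hstack([a,b]))
E
```

```text
time_s: 11.55
position: [0.536, -0.0101, 0.2316]
tool_rot: [[-0.079, 0.997, -0.001], [0.997, 0.079, -0.004], [-0.004, -0.001, -1.0]]
ft_force: [-4.1, -17.0, -0.3]
grip_width: 0.0002
gripper_force: 8.4
time_s: 12.55
position: [0.5157, -0.211, 0.3617]
tool_rot: [[-0.075, 0.997, 0.001], [0.997, 0.075, -0.0], [-0.0, 0.001, -1.0]]
ft_force: [-0.2, 0.2, -0.3]
grip_width: 0.0001
gripper_force: 0.0
```

View pics/end.png

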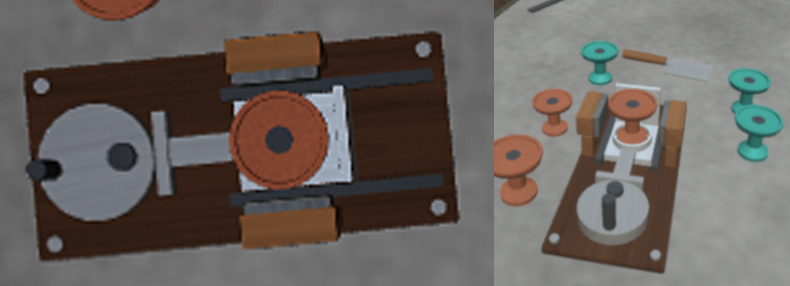

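The picture shows the carriage forward, the lamp upright between the brushes at (278,139) and the T head short of the cam's edge. I'll measure the travel before handing in.

Run:
```python
from h import *
A=cv2.imread("pics/top4.png");B=get_image("top")[0][:,:,::-1]
def lampc(im):
    h=cv2.cvtColor(np.ascontiguousarray(im),cv2.COLOR_BGR2HSV);m=cv2.inRange(h,(3,130,110),(12,255,255));m[:225]=0;m[290:]=0;m[:,:225]=0;m[:,300:]=0
    m=cv2.morphologyEx(m,cv2.MORPH_OPEN,np.ones((7,7)))
    cs=[c for c in cv2.findContours(m,0,1)[0]];c=max(cs,key=cv2.contourArea);(u,v),r=cv2.minEnclosingCircle(c);return u,v,r
def edge(im):
    # rear plate edge, rows 245-265
    g=cv2.cvtColor(np.ascontiguousarray(im),cv2.COLOR_BGR2GRAY).astype(float);o=[]
    for v in range(242,268):
        x=np.where(g[v,240:310]>130)[0].max()+240;a,b=g[v,x],g[v,x+1];o.append(x+(a-110)/(a-b))
    return np.mean(o)
d=np.array([-.0886,.9961]);a,b=lampc(A),lampc(B);print(a,b,(onz("top",*b[:2],.09)-onz("top",*a[:2],.09))[:2]@d)
print((onz("top",edge(B),255,.094)-onz("top",edge(A),255,.094))[1])
```

```text
(271.84210205078125, 255.57894897460938, 17.094026565551758) (247.7093048095703, 257.33721923828125, 17.070764541625977) 0.045553672308382816
0.04521928335078536
```

The carriage has travelled 45 mm by both measurements, so I'm handing in.

```bash
python3 -c "from rig import *;print(close_job())"
```

```text
the job is handed in; nothing more can be done
None
```

The job is handed in: the cam's low point faces the carriage, the carriage is at its stop (about 45 mm of travel measured), the lamp stands upright in its seat between the brushes, and the arm is clear; no verdict was returned.

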